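# Tare the storage jar on the courtyard scale

## Task

Stand the clear glass jar with the green lid upright in the middle of the scale's round steel plate, set down gently, and let go of it. Then press the yellow tare pad with the fingertips at about 10 N (never above 30 N) for about half a second, and lift off, so that the scale is zeroed with the jar on it. Leave the blue pad unpressed.

Things in the scene. Friction and masses are not known exactly. Their poses are not given: they have to be found in the camera images.
- jar: Clear glass jar, green twist lid, on the bench left or right of the scale (an amber jar with a black lid stands on the other side: not this one). Straight round body 54 mm across up to 75 mm height, then a shoulder; lid 51 mm across from 80 to 95 mm height (its top). Rigid, 0.17 to 0.35 kg. Origin: centre of its underside, z up.
- scale: White bench scale, fixed, 280 mm (x) by 220 mm (y), casing top 45 mm up. Origin: centre of its underside on the bench; x points away from the robot (turned up to 0.25 rad). Round rigid steel plate 150 mm across: centre at x=+55, y=0, top at z=62 mm. A jar dropped on it from over 20 mm would chip. Yellow and blue pads at x=-100, y=+50 and -50 mm, either way round; black display between pads and plate.
- tare_pad: Yellow flat membrane key, 42 mm (scale's x) by 60 mm (scale's y). Origin: centre of its upper face, 49 mm above the bench, 4 mm proud of the casing; z up. Does not move until about 2 N, then gives 0.2 mm per N to a hard stop after 4 mm at about 22 N. Registers when the fingers press it with over 5 N for 0.2 s; over 30 N damages it.
- blue_pad: Blue pad of the same size and make as the yellow one, 100 mm beside it; origin: centre of its upper face. Must not be pressed (over 3 N counts as a press).
There are look-alikes about, which are no part of the job. Of the things that look like the jar, the middle-sized one is meant.

How it is judged:
On the way, in this order (a step that is already met when the one before it is completed fails the run):
1. the clear jar stands upright on the middle of the plate, let go (x of jar in the frame of scale between 0.025 and 0.085 m and y of jar in the frame of scale between -0.03 and 0.03 m and z of jar in the frame of scale between 0.058 and 0.066 m and angle between jar's own z axis and vertical below 0.17 rad and linear speed of jar below 0.03 m/s and contact force between the fingers and jar below 0.1 N), for 0.2 s.
2. with the jar on the plate the fingers press the yellow tare pad with more than 5 N for 0.2 s (contact force between the fingers and tare_pad above 5 N and z of jar in the frame of scale above 0.058 m), for 0.2 s.
At the end, for the whole second after the job is handed in: The clear jar with the green lid stands at rest on the scale's plate, upright within 10 degrees, its centre within 30 mm of the plate's centre along each of the scale's axes, and nothing touches either pad (x of jar in the frame of scale between 0.025 and 0.085 m and y of jar in the frame of scale between -0.03 and 0.03 m and z of jar in the frame of scale between 0.058 and 0.066 m and angle between jar's own z axis and vertical below 0.17 rad and linear speed of jar below 0.03 m/s and contact force between anything else and tare_pad below 0.5 N and contact force between anything else and blue_pad below 0.5 N).
It fails at once if the blue pad is pressed (over 3 N) (contact force between anything else and blue_pad above 3 N).
It fails at once if the yellow tare pad is pressed with more than 30 N (contact force between anything else and tare_pad above 30 N).
It fails at once if the jar is dropped onto the scale (let go and falling from more than about 20 mm above the plate) (contact force between the fingers and jar below 0.05 N and z of jar in the frame of scale above 0.077 m and linear speed of jar above 0.3 m/s).
It also fails if it takes over 48 s, if anything falls off the work surface, if the arm or the gripper's body presses on something with over 40 N, if the wrist force passes 120 N, or if a joint passes its speed limit or range.

## Robot

A 7-joint arm with a two-finger parallel gripper is mounted at the origin on the work surface. World frame = base frame: x ahead of the robot, y to its left, z up, the work surface at z = 0. Lengths are in m, angles in rad, forces in N, time in s.
With the tool pointing down it reaches from about 0.4 to 0.85 m from the base axis. Payload 4.5 kg.
Tool frame: the origin (TCP) lies at the very end of the fingers, on their centre line; the grasp point (between the pads) lies 19 mm behind it; z points along the fingers, y is the direction in which the jaws open and shut (so a half turn about z gives the same grasp; the last joint's range is limited). The gripper opens to 88 mm and grips with 3 to 60 N. Pads are 18 mm wide; open, the fingers measure 123 mm over their backs; the gripper's body (75 mm by 187 mm) begins 45 mm behind the grasp point.
Start: joints at [1.309, 0.689, -0.195, 1.565, 0.157, 0.902, -0.215], TCP at [0.182, -0.598, 0.239] pointing down, gripper open.
Joint ranges: [-3.01, 3.01], [-0.46, 2.08], [-1.47, 1.51], [0.13, 2.56], [-1, 4.14], [0.04, 2.09], [-2.66, 2.66]. Speed limits (rad/s): [2.57, 2.57, 3.14, 3.14, 3.14, 3.14, 3.14].

## Interface

Orientations are given as [roll, pitch, yaw] about the fixed x, y, z axes, in that order (R = Rz(yaw) Ry(pitch) Rx(roll)).
In Python, from bench import env gives the robot as it stands. The module is installed in compiled form; this text tells all that it offers.
- The arm moves only by the shell command python3 -m jog 'ROWS' [OPENING]. ROWS is JSON, a list of rows, each a list of 4 numbers: the shift along the tool's x, y, z in mm, then the turn about the tool's z in degrees. In form: [[dx, dy, dz, yaw], ...]. A call has 1 to 20 rows; each row is the pose to reach, as a shift and turn from the pose commanded when the call began, along the tool's axes at that moment; what a row does not reach only later rows make up. A row lasts 1/8 s, in which the tool goes at most 62.5 mm and 10.7 degrees, less where a joint would pass 70% of its speed; a pose out of reach is approached as far as the arm can. A call with a gripper value outside its range is refused whole. OPENING is the finger opening in mm, from 0 to 88.1, set as the call begins (- or left out, the last holds). The fingers move at their own pace and stop on an object; the grip force is fixed at half the most. Time passes only in rows, so rows that repeat a pose let the fingers close. It gives the time, the measured TCP pose, the force and the opening at its end, in the units of the state.
- env.get_obs(): the state, without advancing time (a new reading comes with each control period).
- env.read_camera(name): name is "scene" or "top"; returns the picture (420x560x3 uint8, red, green, blue); there is no depth.
- env.get_calibration(name): a dict with "K" (3x3 intrinsics, pixels), "R" (3x3) and "t" (3): a world point X has camera coordinates R X + t. Camera axes: x right, y down, z forward; pixel columns grow to the right and rows downward; lengths in m; the calibration is good to about 2 mm. A picture is of the moment at which its call begins. get_calibration takes no time and is no camera call.
- env.finish_job(): hands the job in, once; it reports no verdict.
The state is a dict: "clock": time; "joints": joint angles; "joint_vel": joint speeds; "tau": joint torques, N m; "ee_pos": TCP position; "tcp_rot": TCP orientation; "wrist_force": force on the tool from outside, world axes, zero at the start; "ft_torque": the same for the moment, N m; "gripper_width": opening from 0.0 (shut) to 1.0 (fully open).
Only numpy, scipy, OpenCV 4.12 (cv2) and the standard library are available. Lean on these libraries where they do the work, as an engineer would, in place of code of your own. Each camera call takes 0.05 s, during which the arm holds its last target.

## Working session

There is one attempt and no reset: what is moved stays moved. The work goes in short steps, Python scripts to look and compute and a shell command to move; the robot and the scene stay as the last step left them, time stands still between calls to the robot, and variables do not carry over. Pictures are saved under pics/ and viewed, and the job is handed in when it is done.

```bash
mkdir -p pics
python3 - <<'E'
from bench import env
import cv2
for n in("scene","top"):
    cv2.imwrite(f"pics/{n}0.png",env.read_camera(n)[:,:,::-1]); c=env.get_calibration(n); print(n,c)
o=env.get_obs(); print({k:o[k] for k in("clock","ee_pos","tcp_rot","wrist_force","gripper_width")})
E
```

```text
scene {'K': array([[414.84679922,   0.        , 284.60415659],
       [  0.        , 414.84679922, 204.72998743],
       [  0.        ,   0.        ,   1.        ]]), 'R': array([[-0.61372675,  0.78948264, -0.0075253 ],
       [ 0.56752134,  0.43451248, -0.69937002],
       [-0.54887066, -0.43349286, -0.71472018]]), 't': array([ 0.27649281, -0.20808816,  1.24449881])}
top {'K': array([[460.94162296,   0.        , 282.00493263],
       [  0.        , 460.94162296, 212.37521706],
       [  0.        ,   0.        ,   1.        ]]), 'R': array([[-0.01972021, -0.99964245,  0.01805798],
       [-0.98926848,  0.01689388, -0.14512917],
       [ 0.14477221, -0.02072617, -0.98924791]]), 't': array([-0.00246396,  0.46632324,  1.19965008])}
{'clock': 0.1, 'ee_pos': array([ 0.18195971, -0.59733702,  0.23799583]), 'tcp_rot': array([-3.13994990e+00,  1.31669842e-04,  2.95861974e-01]), 'wrist_force': array([ 0.13970081, -0.87231294, -0.35487346]), 'gripper_width': 1.0039040915368667}
```

View pics/scene0.png

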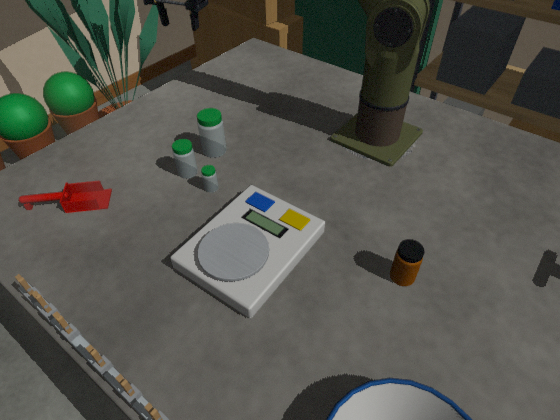

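View pics/top0.png

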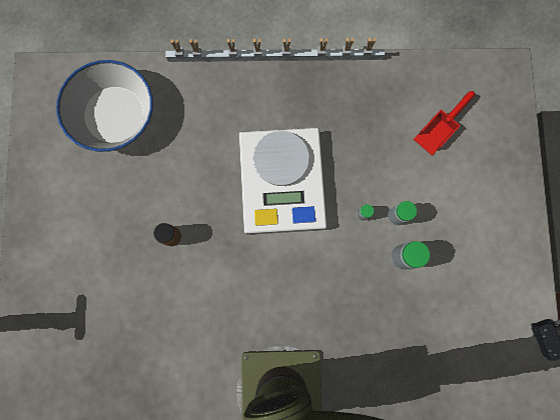

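Both views show three green-lidded jars. In the top view they are small (367,212), middle (405,212) and large (416,255). The amber jar is at (167,235), and the scale has its plate at (282,158), yellow pad at (265,217) and blue pad at (304,215). Next I'll measure these.

```bash
cat > h.py <<'E'
import numpy as np,cv2
from bench import env
def ray(n,u,v,z):
    c=env.get_calibration(n);R,t=np.array(c["R"]),np.array(c["t"])
    C=-R.T@t; d=R.T@np.linalg.inv(c["K"])@np.array([u,v,1.]); return C+d*(z-C[2])/d[2]
def tri(a,b):
    A=[];P=[]
    M=np.zeros((3,3));q=np.zeros(3)
    for n,(u,v) in(("top",a),("scene",b)):
        c=env.get_calibration(n);R,t=np.array(c["R"]),np.array(c["t"]);C=-R.T@t
        d=R.T@np.linalg.inv(c["K"])@np.array([u,v,1.]);d/=np.linalg.norm(d);Q=np.eye(3)-np.outer(d,d);M+=Q;q+=Q@C
    return np.linalg.solve(M,q)
def blobs(img,lo,hi,amin=40):
    m=cv2.inRange(cv2.cvtColor(img,cv2.COLOR_BGR2HSV),lo,hi)
    cs,_=cv2.findContours(m,cv2.RETR_EXTERNAL,cv2.CHAIN_APPROX_NONE)
    return [c for c in cs if cv2.contourArea(c)>amin]
E
python3 - <<'E'
from h import *
np.set_printoptions(precision=4,suppress=True)
for n in("top","scene"):
    im=cv2.imread(f"pics/{n}0.png")
    for nm,lo,hi,z in(("green",(50,120,70),(75,255,255),.095),("yellow",(20,150,90),(35,255,255),.049),("blue",(105,130,90),(125,255,255),.049)):
        for c in blobs(im,lo,hi):
            (e,ax,an)=cv2.minAreaRect(c)
            if n=="top" or nm!="green":
                # metric rect
                p=np.array([ray(n,*q[0],z)[:2] for q in c],np.float32)
                r=cv2.minAreaRect(p); cc,rad=cv2.minEnclosingCircle(p)
                print(n,nm,np.round(e,1),"area",cv2.contourArea(c),"rect",np.round(r,4) if 0 else r,"circ",cc,2*rad)
            else: print(n,nm,np.round(e,1),np.round(ax,1),ray(n,*e,z))
print(tri((405,211.5),(182.5,147)))
E
```

```text
top green [415.8 254.1] area 527.5 rect ((0.34530267119407654, -0.3452291786670685), (0.06435247510671616, 0.06798764318227768), 23.867027282714844) circ (0.34565258026123047, -0.3446570038795471) 0.069462850689888
top green [367. 211.] area 114.5 rect ((0.45722073316574097, -0.2268163114786148), (0.03075627237558365, 0.031127994880080223), 87.44026184082031) circ (0.45855626463890076, -0.2267640382051468) 0.03399188444018364
top green [406.5 210.5] area 281.0 rect ((0.45681166648864746, -0.32823115587234497), (0.04883222654461861, 0.049376580864191055), 86.78633117675781) circ (0.45592865347862244, -0.3279978334903717) 0.052061405032873154
top yellow [265.7 216.6] area 294.5 rect ((0.4536149799823761, 0.032388582825660706), (0.04003481566905975, 0.05750565230846405), 4.112476825714111) circ (0.4545418620109558, 0.032050419598817825) 0.0665363073348999
top blue [303.3 214.2] area 294.5 rect ((0.45822492241859436, -0.0670500323176384), (0.04030268266797066, 0.057743288576602936), 3.041327714920044) circ (0.4571521580219269, -0.06641843914985657) 0.06688111275434494
top blue [104. 105.
[... 476 characters left out ...]
4925 -0.7933  0.095 ]
scene yellow [294.2 219.1] area 317.0 rect ((0.45829296112060547, 0.03471778705716133), (0.041285209357738495, 0.05813348665833473), 2.7053096294403076) circ (0.45896899700164795, 0.0340617336332798) 0.06838686764240265
scene blue [399.5 399. ] area 405.0 rect ((0.6712319850921631, 0.3987918496131897), (0.061820320785045624, 0.22245115041732788), 37.728397369384766) circ (0.6956794857978821, 0.41770634055137634) 0.2226511687040329
scene blue [259.8 201.4] area 274.0 rect ((0.4623728394508362, -0.06521467864513397), (0.04000256210565567, 0.059236012399196625), 2.705291986465454) circ (0.4622078835964203, -0.06520988792181015) 0.06831591576337814
[ 0.4567 -0.3287  0.0829]
```

Run:
```python
from h import *
np.set_printoptions(precision=4,suppress=True)
im=cv2.imread("pics/top0.png"); hs=cv2.cvtColor(im,cv2.COLOR_BGR2HSV)
print(im[158,282],im[150,250],im[220,230],im[135,245])
for n,(u0,u1,v0,v1) in(("top",(240,325,125,190)),("scene",(185,280,215,290))):
    g=cv2.cvtColor(cv2.imread(f"pics/{n}0.png"),cv2.COLOR_BGR2GRAY)
    cx,cy=(282,158) if n=="top" else (233,251)
    ref=g[cy,cx]; m=(abs(g.astype(int)-int(ref))<18).astype(np.uint8); m=cv2.morphologyEx(m,cv2.MORPH_OPEN,np.ones((3,3)))
    r=np.zeros_like(m); r[v0:v1,u0:u1]=m[v0:v1,u0:u1]
    _,L=cv2.connectedComponents(r); r=(L==L[cy,cx]).astype(np.uint8)
    c=max(cv2.findContours(r,0,1)[0],key=cv2.contourArea); c=cv2.convexHull(c)
    e=cv2.fitEllipse(c); P=np.array([ray(n,*q[0],.062)[:2] for q in c],np.float32)
    print(n,e,ray(n,*e[0],.062),cv2.minEnclosingCircle(P))
b,y=np.array([.4603,-.0661]),np.array([.456,.0335])
yaw=np.arctan2(-(y-b)[0],(y-b)[1]);mid=(b+y)/2;print(yaw,np.linalg.norm(y-b),mid+.155*np.array([np.cos(yaw),np.sin(yaw)]))
print("large",tri((415.8,254),(209.5,115)),"small",tri((367,211.5),(208,170)))
```

```text
[178 176 169] [216 218 216] [113 117 122] [216 218 219]
top ((280.5087890625, 157.53756713867188), (53.65824890136719, 55.363624572753906), 79.75140380859375) [ 0.6097 -0.0094  0.062 ] ((0.6101108193397522, -0.009162100963294506), 0.07485121488571167)
scene ((233.54144287109375, 250.71066284179688), (57.09879684448242, 71.6036376953125), 84.19985961914062) [ 0.6161 -0.0055  0.062 ] ((0.6120786070823669, -0.007228769827634096), 0.07744389772415161)
0.0431458977973976 0.09969277807343921 [ 0.613  -0.0096]
large [ 0.3442 -0.3381  0.1176] small [ 0.462  -0.2354  0.0568]
```

```bash
python3 -m jog '[[45,-23,0,3],[90,-46,0,6],[135,-70,0,9],[180,-93,0,12],[225,-117,0,15],[270,-140,0,17],[305,-160,0,17],[330,-171,0,17],[341,-177,0,17],[341,-177,0,17],[341,-177,0,17]]' 76
```

```text
clock: 1.48
ee_pos: [0.4554, -0.3306, 0.2386]
tcp_rot: [3.141, 0.001, -0.003]
wrist_force: [-0.1, 0.2, 1.0]
gripper_width: 0.861
```

Run:
```python
from h import *
a=[]
for n in("top","scene"):
    a.append(env.read_camera(n)[:,:,::-1])
cv2.imwrite("pics/a1.png",np.hstack([cv2.resize(a[0][120:320,260:540],None,fx=1.4,fy=1.4),cv2.resize(a[1][20:220,80:360],None,fx=1.4,fy=1.4)]))
```

```text
(no output)
```

View pics/a1.png

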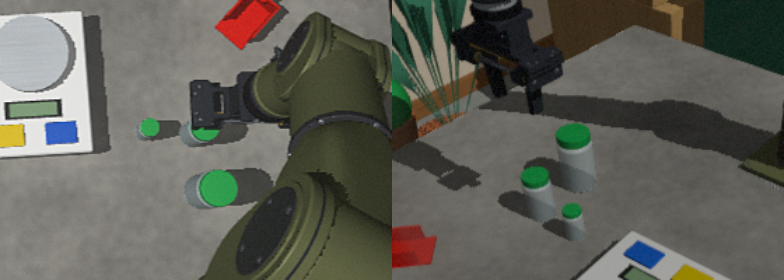

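Run:
```python
from h import *
for n in("top","scene"):
    c=env.get_calibration(n);x=c["K"]@(c["R"]@np.array([.4554,-.3306,.2386])+c["t"]);print(n,x[:2]/x[2])
```

```text
top [425.81429843 201.52207867]
scene [170.61441247  93.15832387]
```

```bash
python3 -m jog '[[2,-2,30,0],[2,-2,65,0],[2,-2,100,0],[2,-2,130,0],[2,-2,155,0],[2,-2,175,0],[2,-2,190,0],[2,-2,197,0],[2,-2,197,0]]' 76
```

```text
clock: 2.7
ee_pos: [0.4587, -0.3274, 0.0416]
tcp_rot: [3.142, 0.0, -0.001]
wrist_force: [-0.5, -0.4, 0.4]
gripper_width: 0.863
```

```bash
python3 -m jog '[[0,0,0,0],[0,0,0,0],[0,0,0,0],[0,0,0,0],[0,0,0,0],[0,0,0,0]]' 40
python3 - <<'E'
from h import *
a=[]
for n in("top","scene"):
    a.append(env.read_camera(n)[:,:,::-1])
cv2.imwrite("pics/a2.png",np.hstack([cv2.resize(a[0][120:320,260:540],None,fx=1.4,fy=1.4),cv2.resize(a[1][70:210,100:296],None,fx=2,fy=2)]))
E
```

```text
clock: 3.45
ee_pos: [0.4592, -0.3277, 0.0423]
tcp_rot: [3.141, -0.001, -0.001]
wrist_force: [-0.6, -1.0, 5.2]
gripper_width: 0.607
```

View pics/a2.png

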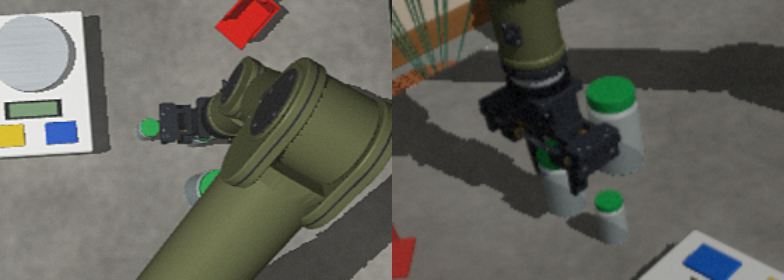

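```bash
python3 -m jog '[[0,0,-5,0],[0,0,-20,0],[0,0,-45,0],[0,0,-75,0],[0,0,-100,0],[0,0,-115,0],[0,0,-120,0],[0,0,-120,0]]'; python3 -m jog '[[10,-20,0,0],[25,-52,0,0],[43,-90,0,0],[63,-132,0,0],[83,-174,0,0],[103,-215,0,0],[121,-253,0,0],[137,-286,0,0],[148,-310,0,0],[153,-320,0,0],[153,-320,0,0],[153,-320,0,0],[153,-320,0,0]]'
```

```text
clock: 4.55
ee_pos: [0.4586, -0.327, 0.1615]
tcp_rot: [-3.141, 0.0, -0.001]
wrist_force: [0.6, 0.1, -1.2]
gripper_width: 0.603
clock: 6.18
ee_pos: [0.6116, -0.009, 0.1617]
tcp_rot: [3.141, 0.0, -0.003]
wrist_force: [-0.7, -0.9, -1.8]
gripper_width: 0.6
```

Run:
```python
from h import *
a=[]
for n in("top","scene"):
    a.append(env.read_camera(n)[:,:,::-1])
cv2.imwrite("pics/a3.png",np.hstack([cv2.resize(a[0][80:280,180:460],None,fx=1.4,fy=1.4),cv2.resize(a[1][140:300,140:336],None,fx=2,fy=2)[:280]]))
```

```text
(no output)
```

View pics/a3.png

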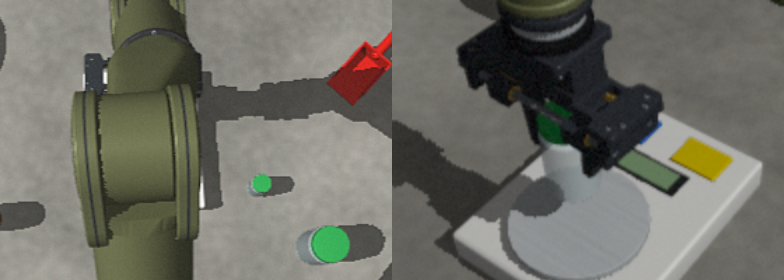

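The jar is held above the plate: its base is at about (570,190) in the right-hand crop and looks upright. Now I'll lower it slowly.

```bash
python3 -m jog '[[0,0,12,0],[0,0,28,0],[0,0,42,0],[0,0,50,0],[0,0,54,0],[0,0,55,0],[0,0,55,0]]'; python3 -m jog '[[0,0,1,0],[0,0,2,0],[0,0,2,0],[0,0,2,0]]'
```

```text
clock: 7.15
ee_pos: [0.6124, -0.0073, 0.1071]
tcp_rot: [3.142, -0.001, -0.001]
wrist_force: [-0.1, 0.7, -1.2]
gripper_width: 0.6
clock: 7.65
ee_pos: [0.6121, -0.0073, 0.1048]
tcp_rot: [3.142, -0.0, -0.001]
wrist_force: [-0.0, -0.3, -1.0]
gripper_width: 0.608
```

```bash
python3 -m jog '[[0,0,0.5,0],[0,0,1,0],[0,0,1,0],[0,0,1,0]]'; python3 -m jog '[[0,0,0.5,0],[0,0,1,0],[0,0,1,0],[0,0,1,0]]'
```

```text
clock: 8.15
ee_pos: [0.6122, -0.0073, 0.1043]
tcp_rot: [3.142, -0.0, -0.001]
wrist_force: [-1.3, 0.7, 5.6]
gripper_width: 0.609
clock: 8.65
ee_pos: [0.6122, -0.0073, 0.1043]
tcp_rot: [-3.142, -0.001, -0.001]
wrist_force: [-3.6, 0.6, 12.5]
gripper_width: 0.606
```

Contact is made on the plate, with the force rising from about -1 to 12 N. I'll ease off 1 mm, then open.

```bash
python3 -m jog '[[0,0,-1,0],[0,0,-1,0]]'; python3 -m jog '[[0,0,0,0],[0,0,0,0],[0,0,0,0],[0,0,0,0],[0,0,0,0]]' 78; python3 -m jog '[[0,0,-15,0],[0,0,-35,0],[0,0,-60,0],[0,0,-85,0],[0,0,-100,0],[0,0,-105,0],[0,0,-105,0]]'
```

```text
clock: 8.9
ee_pos: [0.6121, -0.0073, 0.1043]
tcp_rot: [3.142, -0.0, -0.001]
wrist_force: [-2.1, -0.1, 7.4]
gripper_width: 0.604
clock: 9.52
ee_pos: [0.6121, -0.0073, 0.1037]
tcp_rot: [3.142, -0.0, -0.001]
wrist_force: [0.7, 0.7, -0.9]
gripper_width: 0.885
clock: 10.4
ee_pos: [0.6119, -0.0073, 0.2086]
tcp_rot: [3.142, 0.0, -0.001]
wrist_force: [-0.2, -0.0, 0.6]
gripper_width: 0.882
```

```bash
python3 -m jog '[[-15,0,0,0],[-45,-10,0,0],[-80,-20,0,0],[-115,-30,0,0],[-140,-38,0,0],[-152,-41,0,0],[-155,-42,0,0],[-155,-42,0,0],[-155,-42,0,0],[-155,-42,0,0]]' 0
python3 - <<'E'
from h import *
a=[]
for n in("top","scene"):
    a.append(env.read_camera(n)[:,:,::-1])
    cv2.imwrite(f"pics/{n}4.png",a[-1])
cv2.imwrite("pics/a4.png",np.hstack([cv2.resize(a[0][80:280,180:460],None,fx=1.4,fy=1.4),cv2.resize(a[1][140:300,140:336],None,fx=2,fy=2)[:280]]))
E
```

```text
clock: 11.65
ee_pos: [0.4577, 0.0347, 0.2086]
tcp_rot: [3.141, -0.0, -0.001]
wrist_force: [0.4, 0.0, 0.3]
gripper_width: 0.008
```

View pics/a4.png

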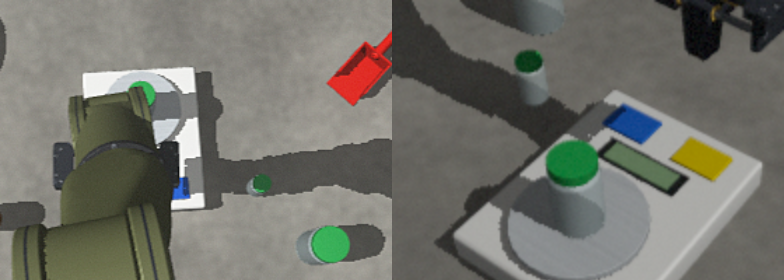

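```bash
python3 - <<'E'
from h import *
im=cv2.imread("pics/scene4.png")
for c in blobs(im,(50,120,70),(75,255,255),100):
    r=cv2.minAreaRect(c); print(r[0],r[1],ray("scene",*r[0],.157-.006))
im=cv2.imread("pics/scene4.png")
E
python3 -m jog '[[0,0,20,0],[0,0,50,0],[0,0,85,0],[0,0,115,0],[0,0,135,0],[0,0,145,0],[0,0,150,0],[0,0,150,0]]'
```

```text
(229.5, 221.0) (22.0, 25.0) [ 0.61352073 -0.00691933  0.151     ]
(209.0, 117.0) (18.0, 24.0) [ 0.38468638 -0.29264794  0.151     ]
(23.5, 115.5) (45.0, 47.0) [ 0.66815269 -0.67712955  0.151     ]
(69.0, 90.5) (50.0, 45.0) [ 0.52746269 -0.69458489  0.151     ]
clock: 12.75
ee_pos: [0.4574, 0.0348, 0.0589]
tcp_rot: [3.142, -0.0, -0.001]
wrist_force: [-0.6, -0.7, -0.1]
gripper_width: 0.003
```

The jar lid measures (0.613,-0.007), which is on the plate centre. Approaching the pad.

```bash
python3 -m jog '[[0,0,4,0],[0,0,7,0],[0,0,9,0],[0,0,9,0]]'; python3 -m jog '[[0,0,1,0],[0,0,1,0]]';python3 -m jog '[[0,0,1,0],[0,0,1,0]]'
```

```text
clock: 13.25
ee_pos: [0.4571, 0.0348, 0.0496]
tcp_rot: [3.142, 0.0, -0.001]
wrist_force: [-0.1, -0.4, -0.9]
gripper_width: 0.003
clock: 13.5
ee_pos: [0.4571, 0.0348, 0.0489]
tcp_rot: [3.142, -0.0, -0.001]
wrist_force: [-0.1, -0.7, 3.6]
gripper_width: 0.005
clock: 13.75
ee_pos: [0.4571, 0.0348, 0.0481]
tcp_rot: [3.142, -0.0, -0.001]
wrist_force: [-0.9, 0.3, 8.3]
gripper_width: 0.002
```

```bash
python3 -m jog '[[0,0,0.7,0],[0,0,0.7,0],[0,0,0.7,0],[0,0,0.7,0]]'
```

```text
clock: 14.25
ee_pos: [0.4572, 0.0348, 0.0477]
tcp_rot: [-3.142, -0.001, -0.001]
wrist_force: [-0.6, -0.4, 10.3]
gripper_width: 0.01
```

About 10 N was held for half a second. Lifting off and moving clear so I can look.

```bash
python3 -m jog '[[0,0,-5,0],[0,0,-25,0],[0,0,-60,0],[0,0,-100,0],[0,0,-130,0],[0,0,-150,0],[0,0,-150,0]]'; python3 -m jog '[[0,-20,0,0],[0,-55,0,0],[0,-95,0,0],[0,-135,0,0],[0,-170,0,0],[0,-190,0,0],[0,-200,0,0],[0,-200,0,0],[0,-200,0,0]]'
python3 - <<'E'
from h import *
a=[]
for n in("top","scene"):
    a.append(env.read_camera(n)[:,:,::-1])
    cv2.imwrite(f"pics/{n}5.png",a[-1])
cv2.imwrite("pics/a5.png",np.hstack([cv2.resize(a[0][80:280,180:460],None,fx=1.4,fy=1.4),cv2.resize(a[1][140:300,140:336],None,fx=2,fy=2)[:280]]))
for c in blobs(a[0],(50,120,70),(75,255,255),100):
    r=cv2.minAreaRect(c); print(r[0],r[1],ray("top",*r[0],.157))
E
```

```text
clock: 15.12
ee_pos: [0.4579, 0.035, 0.198]
tcp_rot: [-3.141, -0.003, -0.001]
wrist_force: [0.2, 0.1, -0.9]
gripper_width: 0.005
clock: 16.25
ee_pos: [0.4575, 0.2331, 0.1969]
tcp_rot: [3.14, 0.0, -0.003]
wrist_force: [0.3, -0.2, 0.8]
gripper_width: 0.004
(416.0, 254.5) (25.0, 26.0) [ 0.3411129  -0.32638221  0.157     ]
(366.5, 210.5) (11.0, 11.0) [ 0.44929686 -0.21273421  0.157     ]
(280.5, 147.5) (19.0, 19.0) [ 0.60936809 -0.00795033  0.157     ]
```

View pics/a5.png

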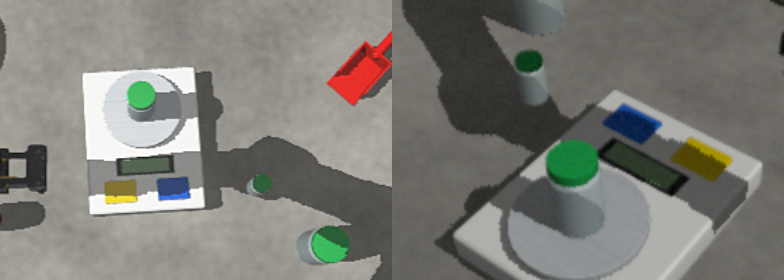

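The picture shows the jar upright at the plate's centre (lid at top pixel (280,147)) and both pads clear. Handing in.

```bash
python3 -c "
from bench import env
print(env.finish_job())"
```

```text
the job is handed in; nothing more can be done
None
```

I stood the middle-sized green-lidded jar upright on the middle of the scale's plate and let go of it. I then pressed the yellow tare pad, lifted clear and handed the job in, with the robot's clock at about 16 s. The hand-in reports no verdict, so I can't confirm the scale registered the tare.

- **Placing:** the jar was set down at about 12 N of wrist force, eased to 7 N before release.
- **Tare press:** the readings were 8.3 N, then 10.3 N half a second later. The highest reading was 10.3 N. The blue pad was never approached.
- **Final check:** the top view put the jar's lid at (0.609, -0.008) m, against the plate centre at (0.612, -0.008) m. The jar looked upright and nothing was touching either pad.
- **Disagreement:** the two cameras differed by 2–6 mm on the same points (pads, plate and jar lid). That is somewhat more than the stated 2 mm calibration, but well inside the 30 mm tolerance.

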